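# Wind the spring drive and hold its gear case closed

### The arm

A 7-joint arm with a two-finger parallel gripper is mounted at the origin on the work surface. World frame = base frame: x ahead of the robot, y to its left, z up, the work surface at z = 0. Lengths are in m, angles in rad, forces in N, time in s.
With the tool pointing down it reaches from about 0.4 to 0.85 m from the base axis. Payload 6.9 kg.
Tool frame: the origin (TCP) lies between the finger pads; the fingertips stand 14 mm ahead of it and the grasp point (between the pads) lies 5 mm behind it; z points along the fingers, y is the line along which they close (so a half turn about z gives the same grasp; the last joint's range is limited). The gripper opens to 85 mm and grips with 20 to 120 N. Pads are 22 mm wide; open, the fingers measure 114 mm over their backs; the gripper's body (76 mm by 85 mm) begins 54 mm behind the grasp point. The pads swing forward as they close: fully open they stand 13 mm farther back than shut.
Start: joints at [1.329, 0.507, -0.238, 1.5, 0.126, 1.149, -0.155], TCP at [0.213, -0.588, 0.245] pointing down, gripper open.
Joint ranges: [-3.08, 3.08], [-0.24, 2.05], [-1.43, 1.35], [0, 2.5], [-1.52, 4.66], [0.17, 1.96], [-2.89, 2.89]. Speed limits (rad/s): [2.39, 2.39, 3.14, 3.14, 3.14, 3.14, 3.14].

### API

Orientations are given as a rotation vector (axis times angle).
In Python, from cell import bot gives the robot as it stands.
- The arm moves only by the shell command python3 -m handwheel 'ROWS' [OPENING]. ROWS is JSON, one flat list of numbers, 6 for each row, row after row: the shift along the tool's x, y, z in cm, then the turn, a rotation vector about the tool's x, y, z in rad. In form: [tx, ty, tz, rx, ry, rz, tx, ty, tz, rx, ry, rz, ...]. A call has 1 to 10 rows; each row shifts and turns the commanded pose from where the row before left it, along the tool's axes as they then stand; what a row does not reach is not made up. A row lasts 1/12 s, in which the tool goes at most 41.7 mm and 7.16 degrees, less where a joint would pass 70% of its speed; a pose out of reach is approached as far as the arm can. A call with a gripper value outside its range is refused whole. OPENING is the finger opening in cm, from 0 to 8.54, set as the call begins (- or left out, the last holds). The fingers move at their own pace and stop on an object; the grip force is fixed at half the most. Time passes only in rows, so rows that do not move let the fingers close. It gives the time, the measured TCP pose, the force, the opening and the grip force at its end, in the units of the state.
- bot.get_obs(): the state, without advancing time (a new reading comes with each control period).
- bot.grab_frame(name): name is "scene" or "top" or "wrist"; returns the picture (480x640x3 uint8, blue, green, red); there is no depth.
- bot.get_calibration(name): a dict with "fx", "fy", "cx", "cy" (pixels), "R" (3x3) and "t" (3): a world point X has camera coordinates R X + t. Camera axes: x right, y down, z forward; pixel columns grow to the right and rows downward; lengths in m; the calibration is good to about 2 mm. The wrist camera is an equidistant fisheye: a pixel r from the principal point sees the ray r / f radians off the axis. A picture is of the moment at which its call begins: read the wrist's pose just before it. get_calibration takes no time and is no camera call; for the wrist camera it gives the pose at the moment of the call.
- bot.sign_off(): hands the job in; it is judged then, once.
The state is a dict: "t": time; "joint_pos": joint angles; "joint_velocities": joint speeds; "joint_torque": joint torques, N m; "tool_pos": TCP position; "eef_rot": TCP orientation; "ft_force": force on the tool from outside, world axes, zero at the start; "ft_torque": the same for the moment, N m; "opening": finger opening in m; "gripper_force": force on a finger pad.
Only numpy, scipy, OpenCV 4.12 (cv2) and the standard library are available. Lean on these libraries where they do the work, as an engineer would, in place of code of your own. Each camera call takes 0.05 s, during which the arm holds its last target. There are 200 camera calls.

### The job

First wind up the spring drive: turn its key clockwise as far as it will go (it takes several partial turns), and leave it wound. Then pick up the loose upper half of the gear case, set it the right way round on the two dowels of the lower half, and press it down against the sprung gasket until the halves meet; finish while still holding it pressed there, so that I can put the screws in. Leave the other things on the bench where they are.

Things in the scene. Friction and masses are not known exactly. Their poses are not given: they have to be found in the camera images.
- unit: Fixed lower half of an aluminium gear case on a dark plate (x +-75, y -55 to 130, 8 mm thick). Origin on the bench under the case's centre, z up. Case 120 (x) x 64 (y) mm, open top with brass gears, rim 50 mm above the bench, 12 mm tab at the -x end; dowels on the rim at x = -49 (small) and +49 mm (big). Spring barrel, 64 mm across, 70 mm high, axis at x 0, y +95 mm, the key on top.
- dowel_small (a point): Tip of the small dowel on the lower half (8 mm diameter, tapered tip), on its axis, 74 mm above the bench and 24 mm above the rim; it stands at the tab end.
- dowel_big (a point): Tip of the big dowel on the lower half (12 mm diameter, tapered tip), on its axis, 74 mm above the bench and 24 mm above the rim.
- key (a joint): Turn of the winding key in rad: 0 unwound, growing as the key turns clockwise seen from above, with a hard stop at 3.0 (fully wound). It starts between 0.1 and 0.8. Turning takes about 0.10 to 0.15 N m; the ratchet friction keeps the key where it is left.
- key_grip (a point): Middle of the winding key's upright steel blade, on the turning axis, 101 mm above the bench. The blade is 36 mm long, along this frame's x, 9 mm thick along y, and spans 84 to 114 mm above the bench. The frame turns with the key; at joint value 0 its x is the unit's x.
- gasket (a joint): How far the black rubber gasket frame inside the rim is pressed down, in m: 0 is free, its top 5 mm above the rim; 0.005 when the halves meet. It is sprung: about 4 N to begin to move, about 10 N when the halves meet; the upper half's own weight does not press it down.
- cover: Loose upper half, aluminium, about 0.25 kg, flat on the bench, rib up. Origin: centre of its underside, z up. Plate 120 (x) x 64 (y) x 16 mm, 12 mm tab at the -x end; central grip rib 50 mm along x, 20 mm thick along y, from 16 to 50 mm above the underside. Two through holes. Closed, its axes match unit's and its origin is 50 mm above that one's; it starts turned less than 1.1 rad from this.
- hole_small (a point): Centre, at the underside, of the small through hole (10 mm, for the 8 mm dowel) of the upper half, at its x = -49 mm, the tab end.
- hole_big (a point): Centre, at the underside, of the big through hole (14 mm, for the 12 mm dowel) of the upper half, at its x = +49 mm.
- tee: Bystander: brass pipe tee, 70 x 52 x 32 mm, lying on the bench; origin under its middle
- union: Bystander: upright stepped brass pipe union, 36 mm across, 44 mm high; origin at the centre of its underside
- tape: Bystander: black roll of tape lying flat, 90 mm across, 24 mm high; origin at the centre of its underside
- jar: Bystander: small glass jar with a white cap, 54 mm across, 75 mm high; origin at the centre of its underside
- wrench: Bystander: steel wrench, 170 mm long, lying flat along its own x
- tin: Bystander: flat blue tin, 85 x 60 x 22 mm; origin at the centre of its underside
- marker: Bystander: blue marker pen, 120 mm long, 14 mm thick, lying along its own x
Things that resemble listed ones, but are neither listed nor needed, are in the scene too. There is more than one size of the cover; the job needs the largest.

How it is judged:
On the way, in this order (a step that is already met when the one before it is completed fails the run):
1. the key is fully wound (within 0.3 rad of its stop) (value of joint key above 2.7 rad), for 0.2 s.
2. the upper half sits on both dowels and is held pressed against the lower half (horizontal distance between hole_small and dowel_small below 0.003 m and horizontal distance between hole_big and dowel_big below 0.003 m and angle between the z axis of cover and the z axis of unit, either way round below 0.04 rad and angle between cover's own z axis and vertical below 0.1 rad and z of cover in the frame of unit between 0.047 and 0.052 m and value of joint gasket above 0.0035 m and contact force between the fingers and cover above 3 N), for 0.2 s.
At the end, for the whole second after the job is handed in: Key within 0.4 rad of its stop; upper half at rest on both dowels (holes within 3 mm of the dowel axes, parallel within 0.04 rad), less than 2 mm above the rim, gasket pressed in more than 3.5 mm, the gripper still pushing on it (over 3 N) (all of step 2 and value of joint key above 2.6 rad and linear speed of cover below 0.02 m/s); the arm keeps its last pose, push and grip.
It fails at once if another thing on the bench was pushed more than 40 mm (distance of any of tee, union, tape, jar, wrench, tin, marker from where it was at the start of the episode above 0.04 m).
It also fails if it takes over 64 s, if anything falls off the work surface, if the arm or the gripper's body presses on something with over 40 N, if the wrist force passes 120 N, or if a joint passes its speed limit or range.

## Working session

There is one attempt and no reset: what is moved stays moved. The work goes in short steps, Python scripts to look and compute and a shell command to move; the robot and the scene stay as the last step left them, time stands still between calls to the robot, and variables do not carry over. Pictures are saved under pics/ and viewed, at most 10 in all, crops included, and the job is handed in when it is done.

```bash
ls; mkdir -p pics; python3 - <<'E'
from cell import bot
import cv2,numpy as np
o=bot.get_obs();print({k:np.round(v,3) for k,v in o.items()})
for n in("scene","top"):
    cv2.imwrite(f"pics/{n}0.png",bot.grab_frame(n))
    c=bot.get_calibration(n);print(n,{k:np.round(v,3).tolist() for k,v in c.items()})
E
```

```text
pics
{'t': np.float64(0.0), 'joint_pos': array([ 1.328,  0.508, -0.238,  1.501,  0.126,  1.149, -0.155]), 'joint_velocities': array([ 0.001,  0.   , -0.001, -0.001,  0.001,  0.   , -0.001]), 'joint_torque': array([-1.0000e-03, -6.2060e+01, -2.1870e+00, -2.4966e+01,  1.3000e-02,
        1.2000e-02,  0.0000e+00]), 'tool_pos': array([ 0.213, -0.587,  0.244]), 'eef_rot': array([-3.092e+00, -5.430e-01,  1.000e-03]), 'ft_force': array([-0.285, -0.341,  0.089]), 'ft_torque': array([-0.017, -0.059,  0.022]), 'gripper_force': np.float64(0.0), 'opening': np.float64(0.085)}
scene {'fx': 506.952, 'fy': 506.952, 'cx': 314.929, 'cy': 247.04, 'R': [[0.611, 0.791, 0.008], [0.489, -0.37, -0.79], [-0.622, 0.487, -0.614]], 't': [-0.338, -0.189, 1.553]}
top {'fx': 480.177, 'fy': 480.177, 'cx': 310.775, 'cy': 238.087, 'R': [[0.011, -1.0, 0.019], [-0.989, -0.013, -0.145], [0.145, -0.018, -0.989]], 't': [-0.016, 0.569, 1.278]}
```

View pics/top0.png

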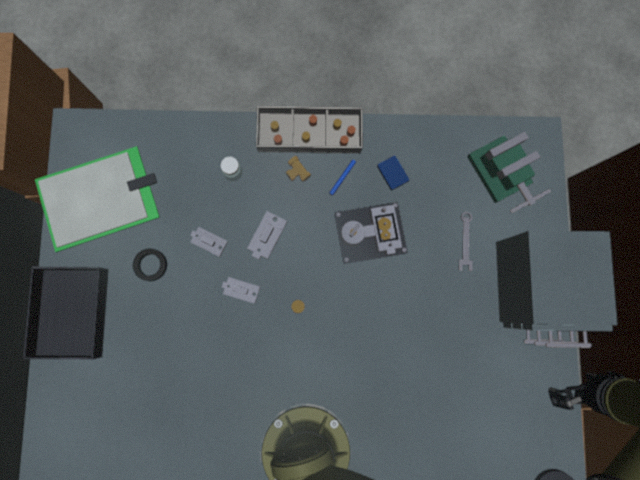

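View pics/scene0.png

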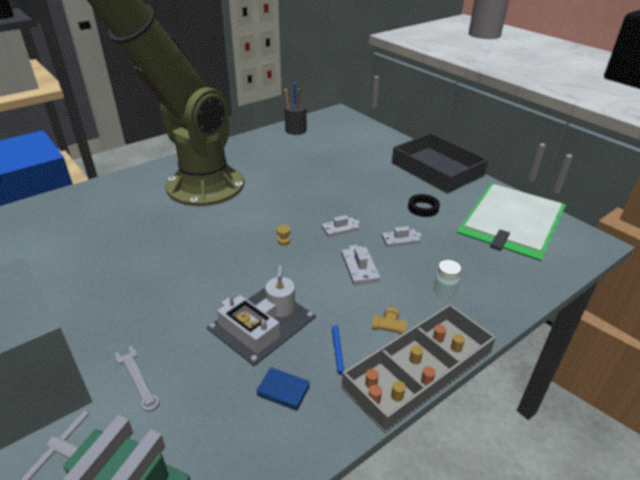

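The top view shows the unit at about (370,232), with its barrel at (353,232) and case at (386,228). The largest cover is at (267,235), and the two smaller ones are at (208,241) and (241,290). The scene view agrees.

```bash
cat > h.py <<'E'
import numpy as np,cv2
from cell import bot
from scipy.spatial.transform import Rotation as Ro
def ray(c,u,v,fish=False):
    x=np.array([(u-c['cx'])/c['fx'],(v-c['cy'])/c['fy']])
    if fish:
        th=np.hypot(*x); d=np.r_[x/max(th,1e-9)*np.sin(th),np.cos(th)]
    else: d=np.r_[x,1]
    R=np.array(c['R']); return -R.T@np.array(c['t']), R.T@d
def onz(c,u,v,z,fish=False):
    o,d=ray(c,u,v,fish); return o+d*(z-o[2])/d[2]
def proj(c,X,fish=False):
    p=np.array(c['R'])@np.array(X)+np.array(c['t'])
    if fish:
        r=np.hypot(p[0],p[1]);th=np.arctan2(r,p[2]);q=p[:2]/max(r,1e-9)*th
    else: q=p[:2]/p[2]
    return np.array([c['cx'],c['cy']])+q*[c['fx'],c['fy']]
E
python3 - <<'E'
from h import *
im=cv2.imread("pics/top0.png")
a=cv2.resize(im[195:270,230:310],(0,0),fx=5,fy=5,interpolation=cv2.INTER_CUBIC)
b=cv2.resize(im[195:270,330:410],(0,0),fx=5,fy=5,interpolation=cv2.INTER_CUBIC)
cv2.imwrite("pics/crop.png",cv2.convertScaleAbs(np.hstack([a,b]),alpha=1.3))
c=bot.get_calibration("top")
for n,u,v,z in(("cover",267,235,.016),("rim",386,228,.05),("barrel",353,232,.07)):print(n,onz(c,u,v,z).round(3))
E
```

```text
cover [0.58  0.113 0.016]
rim [ 0.598 -0.215  0.05 ]
barrel [ 0.583 -0.122  0.07 ]
```

View pics/crop.png

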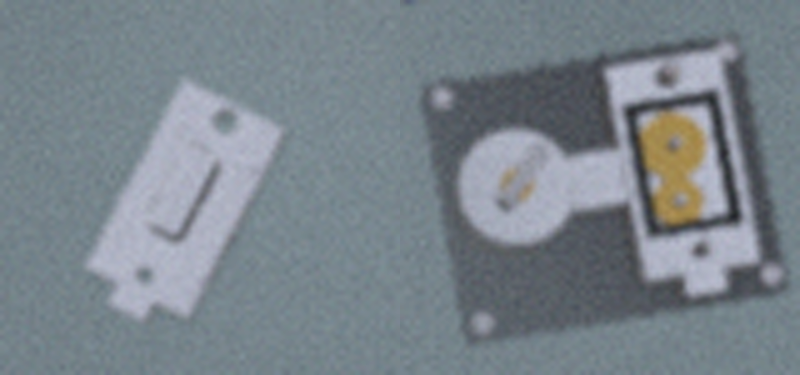

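The crop shows the cover's holes at (145,273) and (224,122), so its yaw is about -0.48. The unit's yaw is about +0.17, with the tab toward the robot. The key blade runs roughly from (500,205) to (540,150). I'll move above the key for a wrist look.

```bash
python3 -m handwheel '[2.55,-1.55,-0.25,0,0,0,2.55,-1.55,-0.25,0,0,0,2.55,-1.55,-0.25,0,0,0,2.55,-1.55,-0.25,0,0,0,2.55,-1.55,-0.25,0,0,0,2.55,-1.55,-0.25,0,0,0,2.55,-1.55,-0.25,0,0,0,2.55,-1.55,-0.25,0,0,0,2.55,-1.55,-0.25,0,0,0,2.55,-1.55,-0.25,0,0,0]'
python3 -m handwheel '[2.55,-1.55,-0.25,0,0,0,2.55,-1.55,-0.25,0,0,0,2.55,-1.55,-0.25,0,0,0,2.55,-1.55,-0.25,0,0,0,2.55,-1.55,-0.25,0,0,0,2.55,-1.55,-0.25,0,0,0,2.55,-1.55,-0.25,0,0,0,2.55,-1.55,-0.25,0,0,0,2.55,-1.55,-0.25,0,0,0,2.55,-1.55,-0.25,0,0,0]'
python3 -m handwheel '[0,0,0,0,0,-0.12,0,0,0,0,0,-0.12,0,0,0,0,0,-0.12,0,0,0,0,0,-0.12,0,0,0,0,0,-0.12,0,0,0,0,0,-0.12,0,0,0,0,0,-0.12,0,0,0,0,0,-0.12,0,0,0,0,0,-0.12,0,0,0,0,0,-0.12]'
python3 -m handwheel '[0,0,0,0,0,-0.12,0,0,0,0,0,-0.12,0,0,0,0,0,-0.12,0,0,0,0,0,-0.12,0,0,0,0,0,-0.12,0,0,0,0,0,-0.12,0,0,0,0,0,-0.12,0,0,0,0,0,-0.12,0,0,0,0,0,0,0,0,0,0,0,0]'
python3 - <<'E'
from h import *
o=bot.get_obs();c=bot.get_calibration("wrist");im=bot.grab_frame("wrist");cv2.imwrite("pics/w1.png",im)
import pickle;pickle.dump(c,open("w1.pkl","wb"))
x=Ro.from_rotvec(o['eef_rot']).as_matrix()
print(o['t'],o['joint_pos'].round(3),o['tool_pos'].round(4),np.arctan2(x[1,0],x[0,0]),x[:,2].round(3))
E
```

```text
t: 0.93
tool_pos: [0.4004, -0.3536, 0.2702]
eef_rot: [-3.094, -0.543, 0.001]
ft_force: [0.8, -0.3, -0.3]
opening: 0.0853
gripper_force: 0.0
t: 1.77
tool_pos: [0.5873, -0.1211, 0.295]
eef_rot: [-3.094, -0.543, 0.001]
ft_force: [-0.2, 0.6, 0.9]
opening: 0.0855
gripper_force: 0.0
t: 2.6
tool_pos: [0.5865, -0.1224, 0.2949]
eef_rot: [-2.24, -2.202, 0.001]
ft_force: [-1.1, -0.4, 0.8]
opening: 0.0858
gripper_force: 0.0
t: 3.43
tool_pos: [0.5866, -0.1225, 0.2948]
eef_rot: [-0.984, -2.982, -0.001]
ft_force: [-0.4, 0.5, 0.2]
opening: 0.0852
gripper_force: 0.0
3.4333 [ 0.705  0.546 -0.924  1.482  0.44   1.333  0.68 ] [ 0.5866 -0.1225  0.2948] 2.5039921809577916 [-0.001  0.001 -1.   ]
```

View pics/w1.png

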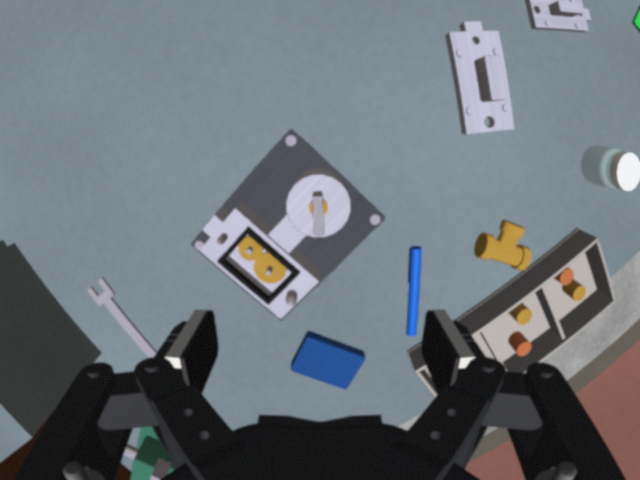

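The wrist view shows the key blade at about (318,213), the unit's dowels near (222,238) and (291,297), and the cover at (480,78). I'll enlarge it for exact pixels.

```bash
python3 - <<'E'
from h import *
im=cv2.imread("pics/w1.png")
a=cv2.resize(im[125:325,185:392],(0,0),fx=2.9,fy=2.9,interpolation=cv2.INTER_CUBIC)
b=cv2.resize(im[10:140,440:520],(0,0),fx=2.4,fy=2.4,interpolation=cv2.INTER_CUBIC)
C=np.zeros((a.shape[0],a.shape[1]+b.shape[1],3),np.uint8);C[:,:a.shape[1]]=a;C[:b.shape[0],a.shape[1]:]=b
cv2.imwrite("pics/w1c.png",C);print(C.shape,a.shape)
E
```

```text
(580, 792, 3) (580, 600, 3)
```

View pics/w1c.png

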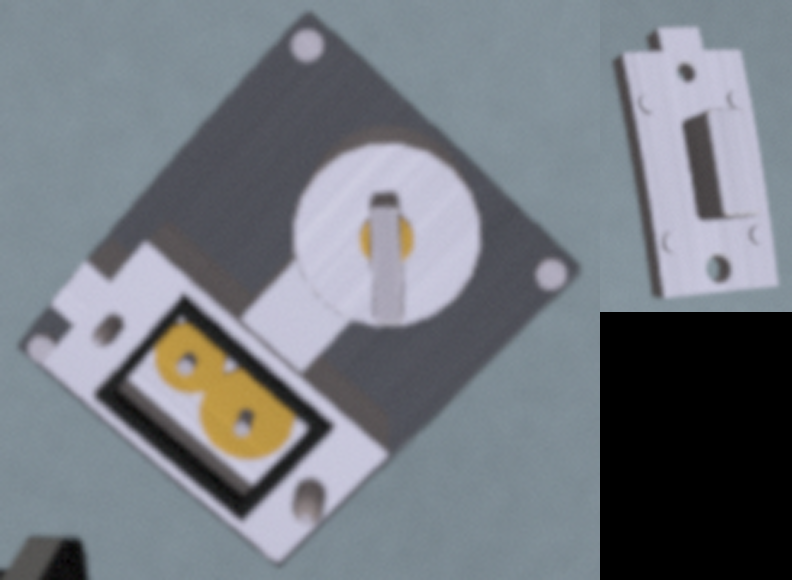

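```bash
python3 - <<'E'
from h import *
import pickle
c=pickle.load(open("w1.pkl","rb"))
P=lambda x,y,z:onz(c,185+x/2.9,125+y/2.9,z,True)
a,b=P(384,207,.114),P(388,318,.114);print("key",(a+b)/2,np.linalg.norm(a-b),np.arctan2(*(a-b)[1::-1]))
print("barrel",P(387,234,.07))
L=np.array([[-60,32],[60,32],[60,-32],[-75,130],[75,130],[0,95]])/1e3
W=np.array([P(147,242,.05),P(389,455,.05),P(278,565,.05),P(308,12,.008),P(578,268,.008),P(387,234,.07)])[:,:2]
def fit(L,W):
    l=L-L.mean(0);w=W-W.mean(0);th=np.arctan2((l[:,0]*w[:,1]-l[:,1]*w[:,0]).sum(),(l*w).sum())
    R=np.array([[np.cos(th),-np.sin(th)],[np.sin(th),np.cos(th)]]);t=W.mean(0)-R@L.mean(0)
    return th,t,(L@R.T+t-W)*1e3,R
th,t,r,R=fit(L,W);print("unit",th,t,"\n",r.round(1))
key=R@[0,.095]+t;print("keyaxis",key)
for x in(-.049,.049):
  q=R@[x,0]+t
  for z in(.05,.074): print("dowel",q.round(4),(proj(c,[*q,z],True)-[185,125])*2.9)
Q=lambda x,y,z:onz(c,440+(x-600)/2.4,10+y/2.4,z,True)
hs,hb=Q(686,72,.016)[:2],Q(719,268,.016)[:2]
L=np.array([[-49,0],[49,0],[-60,32],[60,32],[-60,-32],[60,-32]])/1e3
# y side decided by geometry
for s in(1,-1):
  M=L*[1,s]
  W=np.array([hs,hb,Q(740,49,.016)[:2],Q(778,285,.016)[:2],Q(623,52,.016)[:2],Q(660,297,.016)[:2]])
  th,t,r,_=fit(M,W);print("cover",s,th,t,r.round(1).tolist())
E
```

```text
key [ 0.58173162 -0.11961894  0.114     ] 0.0336663629416889 2.5385889683954534
barrel [ 0.58187531 -0.11951925  0.07      ]
unit 0.18264351257129363 [ 0.59992012 -0.21396787] 
 [[-0.3 -0.6]
 [-0.3  0.1]
 [-0.9  0.8]
 [-1.4 -0.3]
 [ 2.1  1.1]
 [ 0.8 -1. ]]
keyaxis [ 0.5826653  -0.12054801]
dowel [ 0.5517 -0.2229] [113.96575674 324.81314844]
dowel [ 0.5517 -0.2229] [ 97.48574655 344.02697403]
dowel [ 0.6481 -0.2051] [310.70531689 492.2473207 ]
dowel [ 0.6481 -0.2051] [306.23636438 520.18159332]
cover 1 -0.46026277418009065 [0.5810188  0.11597585] [[0.0, 0.6], [-0.1, -0.3], [0.2, -0.3], [-0.4, -0.9], [-0.2, -0.4], [0.5, 1.2]]
cover -1 -0.4622993038980533 [0.5810188  0.11597585] [[0.0, 0.7], [-0.2, -0.4], [-28.2, -57.5], [-28.9, -58.3], [28.3, 57.1], [28.9, 58.4]]
```

```bash
python3 -m handwheel '[0.5,-0.06,0,0,0,-0.03,0,0,2.45,0,0,0,0,0,2.45,0,0,0,0,0,2.45,0,0,0,0,0,2.45,0,0,0,0,0,2.45,0,0,0,0,0,2.45,0,0,0,0,0,2.45,0,0,0,0,0,2.65,0,0,0,0,0,0,0,0,0]'
python3 -m handwheel '[0,0,0,0,0,0,0,0,0,0,0,0,0,0,0,0,0,0,0,0,0,0,0,0,0,0,0,0,0,0,0,0,0,0,0,0,0,0,0,0,0,0,0,0,0,0,0,0]' 0
python3 -c "
from cell import bot
print(bot.get_obs()['joint_pos'].round(3))"
```

```text
t: 4.32
tool_pos: [0.5794, -0.1201, 0.0929]
eef_rot: [-0.933, -2.992, 0.002]
ft_force: [-0.0, 1.1, -0.6]
opening: 0.0855
gripper_force: 0.0
t: 4.98
tool_pos: [0.5822, -0.1208, 0.0982]
eef_rot: [0.935, 2.999, -0.003]
ft_force: [-3.5, -2.9, 7.5]
opening: 0.0078
gripper_force: 59.0
[ 0.644  0.722 -0.812  1.763  0.638  0.941  0.529]
```

```bash
python3 -m handwheel '[0,0,0,0,0,0.11,0,0,0,0,0,0.11,0,0,0,0,0,0.11,0,0,0,0,0,0.11,0,0,0,0,0,0.11,0,0,0,0,0,0.11,0,0,0,0,0,0.11,0,0,0,0,0,0.11,0,0,0,0,0,0.11,0,0,0,0,0,0.11]'
cat > s.py <<'E'
from h import *
o=bot.get_obs();x=Ro.from_rotvec(o['eef_rot']).as_matrix()
print(o['joint_pos'].round(2),"heading",round(np.arctan2(x[1,0],x[0,0]),3),"M",o['ft_torque'].round(2),"p",o['tool_pos'].round(4),"z",x[:,2].round(3))
E
python3 s.py
```

```text
t: 5.82
tool_pos: [0.5817, -0.1211, 0.0982]
eef_rot: [2.37, 2.061, -0.003]
ft_force: [-3.9, -2.6, 8.1]
opening: 0.0083
gripper_force: 59.1
[ 0.48  0.65 -0.51  1.77  0.41  0.84 -0.36] heading 1.432 M [-0.58  0.95  0.13] p [ 0.5817 -0.1211  0.0982] z [-0.001 -0.002 -1.   ]
```

```bash
python3 -m handwheel '[0,0,0,0,0,0.11,0,0,0,0,0,0.11,0,0,0,0,0,0.11,0,0,0,0,0,0.11,0,0,0,0,0,0.11,0,0,0,0,0,0.11,0,0,0,0,0,0.11,0,0,0,0,0,0.11,0,0,0,0,0,0.11,0,0,0,0,0,0.11]'; python3 s.py
python3 -m handwheel '[0,0,0,0,0,0.04,0,0,0,0,0,0.02,0,0,0,0,0,0,0,0,0,0,0,0]'; python3 s.py
```

```text
t: 6.65
tool_pos: [0.5812, -0.1208, 0.0982]
eef_rot: [3.098, 0.519, -0.003]
ft_force: [-5.6, -2.0, 8.0]
opening: 0.0081
gripper_force: 59.3
[ 0.29  0.61 -0.19  1.77  0.16  0.78 -1.23] heading 0.332 M [-0.49  1.23  0.09] p [ 0.5812 -0.1208  0.0982] z [-0.002 -0.001 -1.   ]
t: 6.98
tool_pos: [0.5812, -0.1208, 0.0982]
eef_rot: [3.109, 0.437, -0.003]
ft_force: [-5.7, -1.6, 8.4]
opening: 0.0081
gripper_force: 62.6
[ 0.28  0.61 -0.18  1.77  0.15  0.78 -1.27] heading 0.279 M [-0.57  1.3   0.89] p [ 0.5812 -0.1208  0.0982] z [-0.002 -0.002 -1.   ]
```

The wrist torque rose to 0.89 N m, so the key is at its stop. Next I release it and go to the cover.

```bash
python3 -m handwheel '[0,0,0,0,0,-0.04,0,0,0,0,0,0,0,0,0,0,0,0,0,0,0,0,0,0,0,0,0,0,0,0,0,0,-2,0,0,0,0,0,-3.5,0,0,0,0,0,-3.5,0,0,0,0,0,-3.5,0,0,0,0,0,-3.5,0,0,0]' 8.5
python3 -m handwheel '[1.08,-3.78,0,0,0,0,1.08,-3.78,0,0,0,0,1.08,-3.78,0,0,0,0,1.08,-3.78,0,0,0,0,1.08,-3.78,0,0,0,0,1.08,-3.78,0,0,0,0]'
python3 -m handwheel '[0,0,0,0,0,0.12,0,0,0,0,0,0.12,0,0,0,0,0,0.12,0,0,0,0,0,0.12,0,0,0,0,0,0.12,0,0,0,0,0,0.12,0,0,0,0,0,0.06,0,0,0,0,0,0,0,0,0,0,0,0]'; python3 s.py
python3 - <<'E'
from h import *
import pickle
c=bot.get_calibration("wrist");im=bot.grab_frame("wrist");pickle.dump(c,open("w2.pkl","wb"));cv2.imwrite("pics/w2.png",im)
ct=bot.get_calibration("top")
E
```

```text
t: 7.82
tool_pos: [0.5821, -0.1196, 0.2589]
eef_rot: [-3.102, -0.496, 0.0]
ft_force: [1.3, -0.4, -0.5]
opening: 0.0849
gripper_force: 0.0
t: 8.32
tool_pos: [0.5727, 0.1177, 0.2574]
eef_rot: [-3.102, -0.496, -0.0]
ft_force: [0.2, -0.6, 0.0]
opening: 0.0848
gripper_force: 0.0
t: 9.07
tool_pos: [0.573, 0.1161, 0.2572]
eef_rot: [3.059, -0.716, -0.0]
ft_force: [-0.7, 0.7, 0.5]
opening: 0.085
gripper_force: 0.0
[-0.2   0.43 -0.07  1.59  0.03  1.12 -2.3 ] heading -0.46 M [-0.02 -0.02  0.03] p [0.573  0.1161 0.2572] z [-0. -0. -1.]
```

View pics/w2.png

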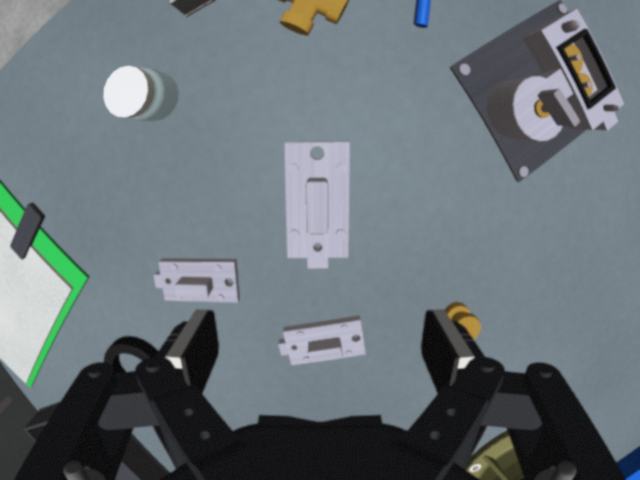

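The cover is now straight ahead in the wrist view, with its holes at (317,152) and (317,247) and corners at (285,142), (350,142), (349,258) and (286,258). The key has visibly turned.

```bash
python3 - <<'E'
from h import *
import pickle
c=pickle.load(open("w2.pkl","rb"))
Q=lambda x,y:onz(c,x,y,.016,True)[:2]
b,s=Q(317,153),Q(317.5,247)
K=np.mean([Q(285,142),Q(350,142),Q(349,258),Q(286,258)],0)
d=b-s;print((b+s)/2,K,np.linalg.norm(d),np.arctan2(d[1],d[0]))
# rib top mid
r=onz(c,317,(178+234)/2,.05,True);print(r)
m=(b+s)/2; h=-.46;x=np.array([np.cos(h),np.sin(h)]);y=np.array([np.sin(h),-np.cos(h)])
e=m-np.array([.573,.1161]);print("tx,ty cm",100*e@x,100*e@y)
E
```

```text
[0.58061368 0.11540379] [0.58006128 0.11542508] 0.09757007139524325 -0.45559110516398
[0.58230851 0.1145932  0.05      ]
tx,ty cm 0.7131335630162551 -0.2756240821335949
```

```bash
python3 -m handwheel '[0.7,-0.25,1,0,0,0,0,0,3,0,0,0,0,0,3,0,0,0,0,0,3,0,0,0,0,0,3,0,0,0,0,0,3,0,0,0,0,0,2.8,0,0,0,0,0,2,0,0,0,0,0,0.9,0,0,0,0,0,0.5,0,0,0]'
python3 -m handwheel '[0,0,0.1,0,0,0,0,0,0,0,0,0,0,0,0,0,0,0,0,0,0,0,0,0]'; python3 s.py
```

```text
t: 9.95
tool_pos: [0.5799, 0.1146, 0.0333]
eef_rot: [3.057, -0.718, -0.004]
ft_force: [0.3, -0.2, 0.8]
opening: 0.0847
gripper_force: 0.0
t: 10.28
tool_pos: [0.5813, 0.1151, 0.0356]
eef_rot: [-3.057, 0.719, -0.003]
ft_force: [0.8, 0.4, -0.1]
opening: 0.0849
gripper_force: 0.0
[-0.2   0.69 -0.06  1.83  0.06  0.63 -2.33] heading -0.462 M [-0.03  0.04 -0.01] p [0.5813 0.1151 0.0356] z [ 0.002  0.001 -1.   ]
```

```bash
python3 -m handwheel '[0,0,0,0,0,0,0,0,0,0,0,0,0,0,0,0,0,0,0,0,0,0,0,0,0,0,0,0,0,0,0,0,0,0,0,0,0,0,0,0,0,0,0,0,0,0,0,0]' 0; python3 s.py
python3 -m handwheel '[0,0,-1,0,0,0,0,0,-2,0,0,0,0,0,-2.5,0,0,0,0,0,-2.5,0,0,0,0,0,-2.5,0,0,0,0,0,-2.5,0,0,0,0,0,-2,0,0,0,0,0,-1,0,0,0,0,0,0,0,0,0,0,0,0,0,0,0]'; python3 s.py
```

```text
t: 10.95
tool_pos: [0.5807, 0.115, 0.0345]
eef_rot: [-3.058, 0.719, -0.001]
ft_force: [-0.6, 0.4, 2.7]
opening: 0.0188
gripper_force: 60.1
[-0.2   0.69 -0.06  1.83  0.06  0.63 -2.33] heading -0.462 M [0.01 0.11 0.08] p [0.5807 0.115  0.0345] z [ 0.  0. -1.]
t: 11.78
tool_pos: [0.5801, 0.1148, 0.1939]
eef_rot: [3.058, -0.72, -0.001]
ft_force: [-0.1, 0.2, -4.5]
opening: 0.019
gripper_force: 59.2
[-0.19  0.49 -0.07  1.67  0.04  0.98 -2.31] heading -0.462 M [-0.05 -0.04  0.07] p [0.5801 0.1148 0.1939] z [-0. -0. -1.]
```

```bash
python3 -m handwheel '[0,0,0,0,0,-0.05,0,0,0,0,0,-0.11,0,0,0,0,0,-0.11,0,0,0,0,0,-0.11,0,0,0,0,0,-0.11,0,0,0,0,0,-0.1,0,0,0,0,0,-0.05]'
python3 -m handwheel '[-0.2,1.6,0,0,0,0,-0.4,3.3,0,0,0,0,-0.45,3.7,0,0,0,0,-0.45,3.7,0,0,0,0,-0.45,3.7,0,0,0,0,-0.45,3.7,0,0,0,0,-0.45,3.7,0,0,0,0,-0.45,3.7,0,0,0,0,-0.42,3.5,0,0,0,0,-0.25,2.1,0,0,0,0]'
python3 -m handwheel '[0,0,0,0,0,0,0,0,0,0,0,0,0,0,0,0,0,0]'
python3 s.py
python3 - <<'E'
from h import *
import pickle
c=bot.get_calibration("wrist");im=bot.grab_frame("wrist");cs=bot.get_calibration("scene");s=bot.grab_frame("scene")
ct=bot.get_calibration("top");t=bot.grab_frame("top")
pickle.dump((c,cs,ct),open("w3.pkl","wb"));cv2.imwrite("pics/w3.png",im);cv2.imwrite("pics/s3.png",s);cv2.imwrite("pics/t3.png",t)
E
```

```text
t: 12.37
tool_pos: [0.5794, 0.1146, 0.192]
eef_rot: [3.128, 0.288, -0.006]
ft_force: [0.7, 0.8, -1.9]
opening: 0.0191
gripper_force: 59.1
t: 13.2
tool_pos: [0.5974, -0.2192, 0.1916]
eef_rot: [3.129, 0.272, -0.007]
ft_force: [-0.2, -0.2, -3.2]
opening: 0.019
gripper_force: 59.2
t: 13.45
tool_pos: [0.5986, -0.2127, 0.1925]
eef_rot: [-3.127, -0.28, 0.004]
ft_force: [-0.3, 0.1, -2.6]
opening: 0.0196
gripper_force: 59.3
[ 0.43  0.57 -0.22  1.54  0.13  1.05 -1.21] heading 0.178 M [ 0.09 -0.02 -0.  ] p [ 0.5986 -0.2127  0.1925] z [-0.003  0.002 -1.   ]
```

View pics/w3.png

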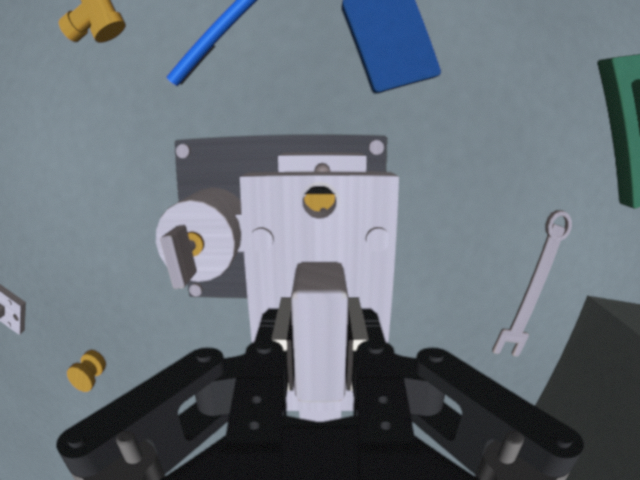

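The view shows the big hole at (319,201), the cover's far corners at (240,178) and (398,175), the unit's far rim corners at (279,156) and (366,155), and the big dowel tip near (321,168).

```bash
python3 - <<'E'
from h import *
import pickle
c=pickle.load(open("w3.pkl","rb"))[0]
P=lambda x,y,z:onz(c,x,y,z,True)[:2]
o=np.array([.5986,-.2127]);h=.178
X=np.array([np.cos(h),np.sin(h)]);Y=np.array([np.sin(h),-np.cos(h)])
f=lambda n,p:print(n,p.round(4),"tool cm",(100*(p-o)@X).round(2),(100*(p-o)@Y).round(2))
f("hole big",P(319,201,.174))
a,b=P(240.5,178,.174),P(398,175.5,.174);f("cover far mid",(a+b)/2);d=a-b;print("width",np.linalg.norm(d),"yaw",np.arctan2(-d[0],d[1]))
a,b=P(279,156,.05),P(366,155,.05);f("rim far mid",(a+b)/2);d=a-b;print("width",np.linalg.norm(d),"yaw",np.arctan2(-d[0],d[1]))
f("dowel tip?",P(321,165,.074))
f("dowel fit",np.array([.6481,-.2051]));f("dowel s fit",np.array([.5517,-.2229]))
print("proj dowel",proj(c,[.6481,-.2051,.074],True))
# plate far edge corners
a,b=P(175,140,.008),P(387,135.5,.008);d=a-b;f("plate far mid",(a+b)/2);print(np.linalg.norm(d),np.arctan2(-d[0],d[1]))
E
```

```text
hole big [ 0.6475 -0.2034] tool cm 4.97 -0.05
cover far mid [ 0.6576 -0.2017] tool cm 6.0 -0.04
width 0.06358648452942728 yaw 0.19517320779909877
rim far mid [ 0.658  -0.2036] tool cm 6.01 0.15
width 0.06337601067488373 yaw 0.19195595399122023
dowel tip? [ 0.6528 -0.2034] tool cm 5.5 0.04
dowel fit [ 0.6481 -0.2051] tool cm 5.01 0.13
dowel s fit [ 0.5517 -0.2229] tool cm -4.8 0.17
proj dowel [322.26986661 172.34687025]
plate far mid [ 0.6658 -0.1643] tool cm 7.48 -3.57
0.1832858296543644 0.17956169886705559
```

```bash
python3 -m handwheel '[0.05,0.17,1,0,0,0,0,0,1.5,0,0,0,0,0,1.5,0,0,0,0,0,1.5,0,0,0,0,0,1,0,0,0,0,0,0.4,0,0,0,0,0,0,0,0,0,0,0,0,0,0,0,0,0,0,0,0,0]'
python3 s.py
python3 - <<'E'
from h import *
import pickle
c=bot.get_calibration("wrist");im=bot.grab_frame("wrist");s=bot.grab_frame("scene")
pickle.dump(c,open("w4.pkl","wb"))
C=np.vstack([cv2.resize(im[120:270,150:450],(0,0),fx=2,fy=2,interpolation=cv2.INTER_CUBIC),cv2.resize(s[260:360,190:340],(0,0),fx=3,fy=3,interpolation=cv2.INTER_CUBIC)[:,:450].repeat(1,1) if 0 else np.pad(cv2.resize(s[270:360,190:340],(0,0),fx=3,fy=3,interpolation=cv2.INTER_CUBIC),((0,0),(0,150),(0,0)))])
cv2.imwrite("pics/w4.png",C);print(C.shape)
E
```

```text
t: 14.35
tool_pos: [0.6006, -0.2156, 0.1262]
eef_rot: [3.129, 0.279, 0.002]
ft_force: [0.5, -0.2, -3.1]
opening: 0.0193
gripper_force: 59.3
[ 0.43  0.63 -0.2   1.62  0.15  0.9  -1.23] heading 0.178 M [ 0.01  0.02 -0.05] p [ 0.6006 -0.2156  0.1262] z [ 0.001 -0.    -1.   ]
(570, 600, 3)
```

View pics/w4.png

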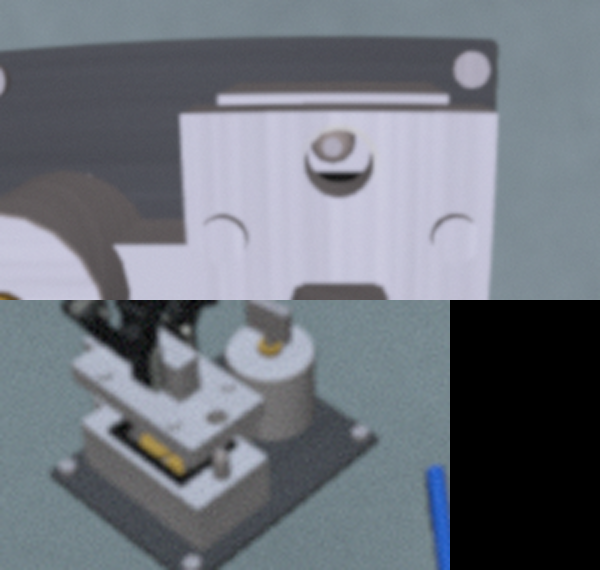

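The big dowel's tip is visible through the hole, with tip at full-frame (316.5,193.5) and hole centre at (319.5,201).

```bash
python3 - <<'E'
from h import *
import pickle
c=pickle.load(open("w4.pkl","rb"))
P=lambda x,y,z:onz(c,150+x/2,120+y/2,z,True)[:2]
o=np.array([.6006,-.2156]);h=.178
X=np.array([np.cos(h),np.sin(h)]);Y=np.array([np.sin(h),-np.cos(h)])
f=lambda n,p:print(n,p.round(4),"tool cm",(100*(p-o)@X).round(2),(100*(p-o)@Y).round(2))
f("hole big",P(339,162,.1077));f("dowel tip",P(333,147,.074))
for n,a,b in(("cover",P(180,113,.1077),P(497,110,.1077)),("rim",P(217,94,.05),P(449,94,.05)),):
    d=a-b;f(n,(a+b)/2);print(np.linalg.norm(d),np.arctan2(-d[0],d[1]))
f("dowel fit",np.array([.6481,-.2051]));f("dowel s fit",np.array([.5517,-.2229]))
E
```

```text
hole big [ 0.6496 -0.2065] tool cm 4.99 -0.02
dowel tip [ 0.6468 -0.2055] tool cm 4.73 -0.17
cover [ 0.6601 -0.2045] tool cm 6.06 -0.04
0.06406270531952461 0.18781501589522795
rim [ 0.6579 -0.2033] tool cm 5.85 -0.19
0.06447276573796303 0.1771771971037853
dowel fit [ 0.6481 -0.2051] tool cm 4.86 -0.19
dowel s fit [ 0.5517 -0.2229] tool cm -4.94 -0.15
```

```bash
python3 -m handwheel '[-0.2,-0.15,0.5,0,0,0,0,0,0.5,0,0,0,0,0,0,0,0,0,0,0,0,0,0,0,0,0,0,0,0,0,0,0,0,0,0,0]'; python3 s.py
```

```text
t: 14.95
tool_pos: [0.5979, -0.2144, 0.1154]
eef_rot: [3.129, 0.279, 0.0]
ft_force: [-0.5, -0.5, -2.2]
opening: 0.0193
gripper_force: 59.3
[ 0.43  0.64 -0.2   1.64  0.16  0.88 -1.23] heading 0.178 M [ 0.04 -0.03 -0.  ] p [ 0.5979 -0.2144  0.1154] z [ 0. -0. -1.]
```

```bash
python3 -m handwheel '[0.05,0,0.2,0,0,0,0,0,0.3,0,0,0,0,0,0.3,0,0,0,0,0,0.3,0,0,0,0,0,0,0,0,0,0,0,0,0,0,0]'; python3 s.py
```

```text
t: 15.45
tool_pos: [0.5981, -0.2142, 0.1039]
eef_rot: [-3.129, -0.279, 0.001]
ft_force: [-0.2, 0.3, -3.1]
opening: 0.0192
gripper_force: 59.3
[ 0.42  0.66 -0.2   1.65  0.16  0.86 -1.23] heading 0.178 M [ 0.05  0.05 -0.08] p [ 0.5981 -0.2142  0.1039] z [-0.001  0.    -1.   ]
```

```bash
python3 -m handwheel '[0,0,0.25,0,0,0,0,0,0.25,0,0,0,0,0,0.25,0,0,0,0,0,0,0,0,0]'; python3 s.py
```

```text
t: 15.78
tool_pos: [0.598, -0.2142, 0.0961]
eef_rot: [-3.129, -0.279, 0.001]
ft_force: [0.7, 0.0, -2.9]
opening: 0.019
gripper_force: 59.3
[ 0.42  0.66 -0.2   1.65  0.16  0.84 -1.24] heading 0.178 M [ 0.01 -0.   -0.01] p [ 0.598  -0.2142  0.0961] z [-0.001  0.    -1.   ]
```

```bash
python3 -m handwheel '[0,0,0.25,0,0,0,0,0,0.25,0,0,0,0,0,0.25,0,0,0,0,0,0.25,0,0,0,0,0,0.2,0,0,0,0,0,0,0,0,0,0,0,0,0,0,0]'; python3 s.py
```

```text
t: 16.37
tool_pos: [0.5984, -0.2143, 0.0854]
eef_rot: [3.129, 0.279, 0.001]
ft_force: [-2.1, 0.3, 5.7]
opening: 0.0192
gripper_force: 60.5
[ 0.42  0.68 -0.19  1.66  0.17  0.82 -1.24] heading 0.178 M [ 0.16  0.59 -0.02] p [ 0.5984 -0.2143  0.0854] z [ 0.001 -0.    -1.   ]
```

```bash
python3 -m handwheel '[0,0,0.1,0,0,0,0,0,0.1,0,0,0,0,0,0,0,0,0,0,0,0,0,0,0,0,0,0,0,0,0]'; python3 s.py
```

```text
t: 16.78
tool_pos: [0.5984, -0.2143, 0.0845]
eef_rot: [3.129, 0.279, 0.002]
ft_force: [-4.8, 1.4, 13.5]
opening: 0.0192
gripper_force: 61.5
[ 0.42  0.68 -0.19  1.67  0.17  0.81 -1.24] heading 0.178 M [ 0.32  1.09 -0.03] p [ 0.5984 -0.2143  0.0845] z [ 0.001 -0.001 -1.   ]
```

```bash
python3 -m handwheel '[0,0,0.1,0,0,0,0,0,0,0,0,0,0,0,0,0,0,0,0,0,0,0,0,0,0,0,0,0,0,0,0,0,0,0,0,0]'; python3 s.py
python3 - <<'E'
from h import *
im=bot.grab_frame("wrist");s=bot.grab_frame("scene")
C=np.vstack([cv2.resize(im[120:270,150:450],(0,0),fx=2,fy=2),np.pad(cv2.resize(s[270:360,190:340],(0,0),fx=3,fy=3,interpolation=cv2.INTER_CUBIC),((0,0),(0,150),(0,0)))])
cv2.imwrite("pics/w5.png",C)
E
```

```text
t: 17.28
tool_pos: [0.5984, -0.2143, 0.0845]
eef_rot: [3.128, 0.279, 0.002]
ft_force: [-6.9, 2.8, 21.1]
opening: 0.019
gripper_force: 62.7
[ 0.42  0.68 -0.19  1.67  0.17  0.81 -1.24] heading 0.178 M [0.56 1.63 0.02] p [ 0.5984 -0.2143  0.0845] z [ 0.002 -0.001 -1.   ]
```

View pics/w5.png

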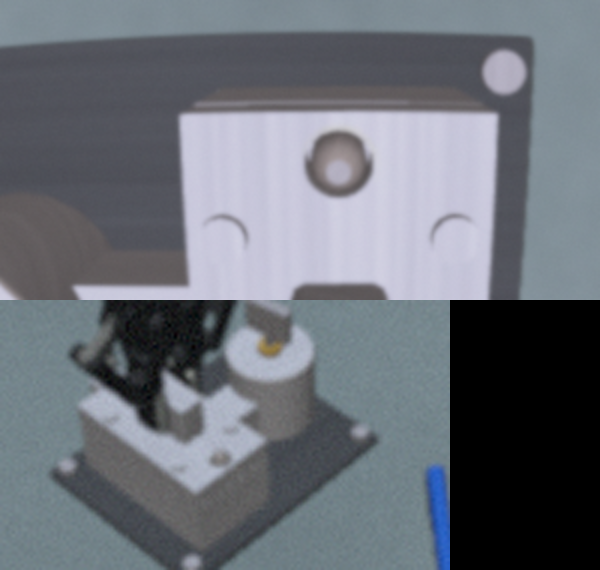

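The cover is seated. The big dowel stands in its hole at crop (339,165), the halves meet, and the tool is pushing with about 24 N without moving any further. The key is wound, so I'm handing in.

```bash
python3 -c "
from cell import bot
print(bot.sign_off())"
```

```text
the job is handed in; nothing more can be done
None
```

The key is wound to its stop, and the upper half sits on both dowels, held pressed against the lower half; I handed the job in at about 17 s, but the hand-in call gave no verdict.

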